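# Fold the hold-down flap and shut the coil tote

## Task

Get the coil tote ready to go: push its upright flap over until it lies flat on the coil compartment, and only then swing the tote's hinged cover over and press it fully shut. Do it all by pushing with the fingers; pick nothing up, and leave the coils and the other things on the bench where they are.

Things in the scene. Friction and masses are not known exactly. Their poses are not given: they have to be found in the camera images.
- tote: cream plastic parts tote, fixed to the bench: 220 mm along its x, 200 mm along its y, 85 mm high, walls 5 mm, open top. Origin: centre of its underside. Both hinge lines run along its x: the cover's along its +y wall, the flap's inside its -y wall. A 4 mm partition along x, centred at y = +22 mm and 55 mm high, carries the folded flap's free edge
- cover (a joint): angle of the cover (rad): 0 = shut, lying level on the tote's rim; about 1.57 = standing upright on the +y wall; up to 1.95 = leaning back away from the tote. A stiff friction hinge: it stays where it is left and needs 1 to 3 N at its free edge to move. It cannot pass through the flap while that stands up
- flap (a joint): angle of the flap (rad): 0 = folded down flat and level over the coils, its free edge towards the tote's +y side; about 1.57 = standing upright; 1.7 = its stop. A stiff friction hinge: it stays where it is left and needs about 1 N at its free edge to move.
- cover_hinge (a point): middle of the cover's hinge line: in the tote's frame at x 0, y +104 mm, z 86.5 mm; the underside of the cover plate passes through this line
- cover_edge (a point): middle of the cover's free edge, on the face that is on top when shut: 210 mm from the hinge line. The cover is a cream plate, 220 mm along the hinge, 206 mm wide, 4 mm thick, with a 4 mm thick lip along its free edge that hangs 10 mm below its underside when shut.
- flap_hinge (a point): middle of the flap's hinge line: in the tote's frame at x 0, y -88 mm, z 58 mm (27 mm below the rim)
- flap_edge (a point): middle of the flap's free edge, at half its thickness: 110 mm from the hinge line. The flap is a light grey plate, 200 mm along the hinge, 110 mm wide from hinge to free edge, 4 mm thick, centred on the hinge line
- coil_a: loose wound coil, an upright bobbin 38 mm across and 34 mm high (two black discs, copper winding between); origin: centre of its underside; in the tote, in the compartment below the flap
- coil_b: loose wound coil, an upright bobbin 38 mm across and 34 mm high (two black discs, copper winding between); origin: centre of its underside; in the tote, in the compartment below the flap
- coil_c: loose wound coil, an upright bobbin 38 mm across and 34 mm high (two black discs, copper winding between); origin: centre of its underside; in the tote, in the narrow compartment on the cover's hinge side
- coil_d: loose wound coil, an upright bobbin 38 mm across and 34 mm high (two black discs, copper winding between); origin: centre of its underside; on the bench, beside the tote
- screwdriver: loose screwdriver, 170 mm long, lying on the bench beside the tote's -y wall, under 40 mm high; handle towards its -x, blade towards its +x; origin: centre of its underside
- tape: loose roll of paper tape lying flat, 90 mm across, 24 mm high; origin: centre of its underside
- flux: loose white plastic bottle, 48 mm across, 110 mm high, standing; origin: centre of its underside
- spool: loose copper wire spool standing on end, 70 mm across, 56 mm high; origin: centre of its underside

How it is judged:
By the outcome, as a careful person would: the job done as asked, in the order asked, and still so for the second after the job is handed in, with the robot touching nothing.
It also fails if it takes over 54 s, if anything falls off the work surface, if the arm or the gripper's body presses on something with over 40 N, if the wrist force passes 120 N, or if a joint passes its speed limit or range.

## Robot

A 6-joint arm with a two-finger parallel gripper is mounted at the origin on the work surface. World frame = base frame: x ahead of the robot, y to its left, z up, the work surface at z = 0. Lengths are in m, angles in rad, forces in N, time in s.
With the tool pointing down it reaches from about 0.4 to 0.925 m from the base axis. Payload 3.4 kg.
Tool frame: the origin (TCP) lies at the very end of the fingers, on their centre line; the grasp point (between the pads) lies manip.grip_point_offset behind it (manip.grip_point_offset is the distance from the TCP to the grasp point, in m); z points along the fingers, y is the line along which they close (so a half turn about z gives the same grasp; the last joint's range is limited). The gripper opens to 85 mm and grips with 20 to 120 N. Pads are 22 mm wide; open, the fingers measure 114 mm over their backs; the gripper's body (76 mm by 85 mm) begins 54 mm behind the grasp point. The pads swing forward as they close: fully open they stand 13 mm farther back than shut.
Start: joints at [1.264, 0.307, 1.506, -0, 1.328, -0.073], TCP at [0.133, 0.559, 0.231] pointing down, gripper open.
Joint ranges: [-3.12, 3.12], [-1.05, 2.28], [0.14, 2.33], [-1.42, 4.57], [0.1, 2.73], [-2.68, 2.68]. Speed limits (rad/s): [2.57, 2.57, 3.14, 3.14, 3.14, 3.14].

## Interface

Orientations are given as a 3x3 rotation matrix whose columns are the frame's x, y, z axes.
In Python, from plant import manip, cams, telemetry, finish_job gives the robot as it stands (manip), with the cameras (cams), the job as plain functions and the readings (telemetry).
- The arm moves only by the tool pendant, called after ">>>" as a command line: name --argument value ..., lists and objects as JSON in quotes. Schema: {"type":"object","properties":{"offsets":{"type":"array","items":{"type":"object","properties":{"tx":{"type":"number"},"ty":{"type":"number"},"tz":{"type":"number"},"ax":{"type":"number"},"ay":{"type":"number"},"az":{"type":"number"}},"additionalProperties":false},"minItems":1,"maxItems":10},"finger_gap":{"type":"number"},"only":{"type":"string"},"quiet":{"type":"boolean"},"lines":{"type":"string"}},"required":["offsets"],"additionalProperties":false}. offsets is a list of rows, 1 to 10 of them, each an object with the fields tx, ty, tz (the shift in m), ax, ay, az (a rotation vector in rad); a field left out counts as zero; each row is the pose to reach, as a shift and turn from the pose commanded when the call began, along the tool's axes at that moment; what a row does not reach only later rows make up. A row lasts 1/10 s, in which the tool goes at most 0.05 m and 0.15 rad, less where a joint would pass 70% of its speed; a pose out of reach is approached as far as the arm can. finger_gap is the finger opening in m, set as the call begins (left out keeps the last). The fingers move at their own pace and stop on an object; the grip force is fixed at half the most. Time passes only in rows, so rows that do not move let the fingers close. The tool returns the time, the measured TCP pose, the force, the opening and the grip force at its end. only (a regular expression) keeps the lines of the reply that match it, lines (a string "A,B") keeps lines A to B, and quiet returns only ok. Input that does not fit is refused with a message, and nothing moves.
- telemetry.state(): the state, without advancing time (a new reading comes with each control period).
- cams.read_camera(name): name is "side" or "top"; returns the picture (384x512x3 uint8, red, green, blue); there is no depth.
- cams.camera_info(name): a dict with "intrinsics" (3x3 intrinsics, pixels), "distortion" ([k1, k2, p1, p2, k3] as OpenCV has them; the pictures are not rectified), "rvec" (rotation vector, rad) and "tvec" (3), from world to camera coordinates, as OpenCV has them. Camera axes: x right, y down, z forward; pixel columns grow to the right and rows downward; lengths in m; the calibration is good to about 2 mm. A picture is of the moment at which its call begins. camera_info takes no time and is no camera call.
- finish_job(): hands the job in; it is judged then, once.
The state is a dict: "time_s": time; "qpos": joint angles; "qvel": joint speeds; "effort": joint torques, N m; "position": TCP position; "tcp_rot": TCP orientation; "ft_force": force on the tool from outside, world axes, zero at the start; "wrist_torque": the same for the moment, N m; "opening": finger opening in m; "finger_force": force on a finger pad.
Only numpy, scipy, OpenCV 4.12 (cv2) and the standard library are available. Lean on these libraries where they do the work, as an engineer would, in place of code of your own. Each camera call takes 0.05 s, during which the arm holds its last target. There are 200 camera calls.

## Working session

There is one attempt and no reset: what is moved stays moved. The work goes in short steps, Python scripts to look and compute and a tool call to move; the robot and the scene stay as the last step left them, time stands still between calls to the robot, and variables do not carry over. Pictures are saved under pics/ and viewed, at most 10 in all, crops included, and the job is handed in when it is done.

```bash
ls; mkdir -p pics
```

Run:
```python
from plant import manip, cams, telemetry, finish_job
import cv2
for n in("side","top"):
    im=cams.read_camera(n); cv2.imwrite(f"pics/{n}0.png",im[:,:,::-1]); 
    i=cams.camera_info(n); print(n,i)
s=telemetry.state(); print(s["time_s"],s["position"],s["tcp_rot"],manip.grip_point_offset)
```

```text
pics
plant.py
side {'intrinsics': array([[457.1075078 ,   0.        , 259.08940228],
       [  0.        , 457.1075078 , 194.120264  ],
       [  0.        ,   0.        ,   1.        ]]), 'distortion': array([-0.07626571,  0.        ,  0.        ,  0.        ,  0.        ]), 'rvec': array([ 2.22745213, -0.16087515,  0.07317148]), 'tvec': array([-0.5864308 ,  0.1239952 ,  0.99008329])}
top {'intrinsics': array([[353.04118031,   0.        , 253.51677333],
       [  0.        , 353.04118031, 197.89860303],
       [  0.        ,   0.        ,   1.        ]]), 'distortion': array([0.03497522, 0.        , 0.        , 0.        , 0.        ]), 'rvec': array([ 2.17824308, -2.20788161,  0.14578342]), 'tvec': array([0.01422161, 0.59950553, 0.78683344])}
0.1 [0.13247717 0.55887303 0.23045803] [[-9.73036902e-01  2.30648861e-01 -5.39241292e-04]
 [ 2.30649469e-01  9.73035188e-01 -1.82920473e-03]
 [ 1.02796764e-04 -1.90425942e-03 -9.99998182e-01]] 0.0187
```

View pics/side0.png

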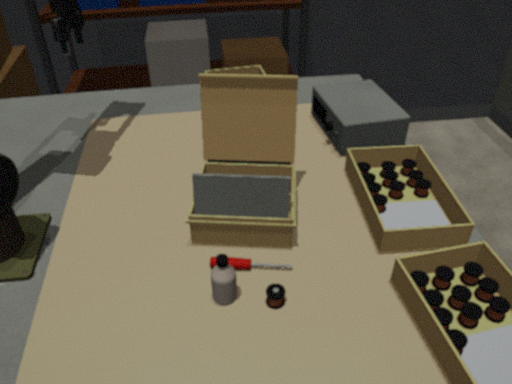

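View pics/top0.png

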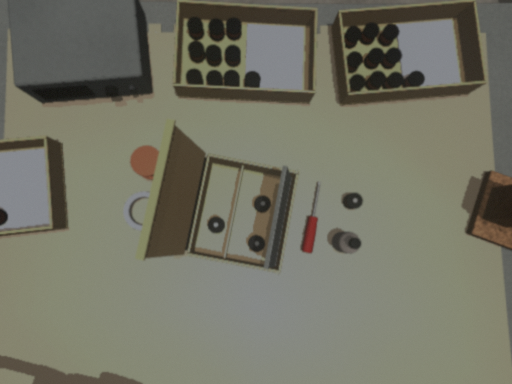

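Side view: the cover stands open (edge at about (203–297,75)), the flap is upright (195–290,175–215), and the bottle (223,282), coil (276,296) and screwdriver sit on the near side. Top view: the tote covers about (187–296,155–270), the cover leans back left, and the flap is at x≈268–287. I'll enlarge the tote to get its corners.

Create h.py:
```python
import numpy as np, cv2
from plant import manip, cams, telemetry, finish_job
def ray(n,px):
    i=cams.camera_info(n); R=cv2.Rodrigues(i["rvec"])[0]
    u=cv2.undistortPoints(np.array([[px]],float),i["intrinsics"],i["distortion"])[0,0]
    return -R.T@i["tvec"], R.T@np.array([u[0],u[1],1.])
def onz(n,px,z):
    c,d=ray(n,px); return c+d*(z-c[2])/d[2]
def proj(n,P):
    i=cams.camera_info(n)
    return cv2.projectPoints(np.array(P,float).reshape(-1,3),i["rvec"],i["tvec"],i["intrinsics"],i["distortion"])[0].reshape(-1,2)
def tri(ps,pt):
    A=[];b=[]
    for n,p in(("side",ps),("top",pt)):
        c,d=ray(n,p); d=d/np.linalg.norm(d); M=np.eye(3)-np.outer(d,d); A.append(M); b.append(M@c)
    return np.linalg.lstsq(np.vstack(A),np.hstack(b),rcond=None)[0]
```

Run:
```python
import cv2
a=cv2.imread("pics/top0.png")[110:285,130:370]; a=cv2.resize(a,None,fx=3.3,fy=3.3,interpolation=cv2.INTER_CUBIC); cv2.imwrite("pics/top0c.png",cv2.convertScaleAbs(a,alpha=1.4))
a=cv2.imread("pics/side0.png")[60:310,170:320]; a=cv2.resize(a,None,fx=2.4,fy=2.4,interpolation=cv2.INTER_CUBIC); cv2.imwrite("pics/side0c.png",cv2.convertScaleAbs(a,alpha=1.4))
```

```text
(no output)
```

View pics/top0c.png

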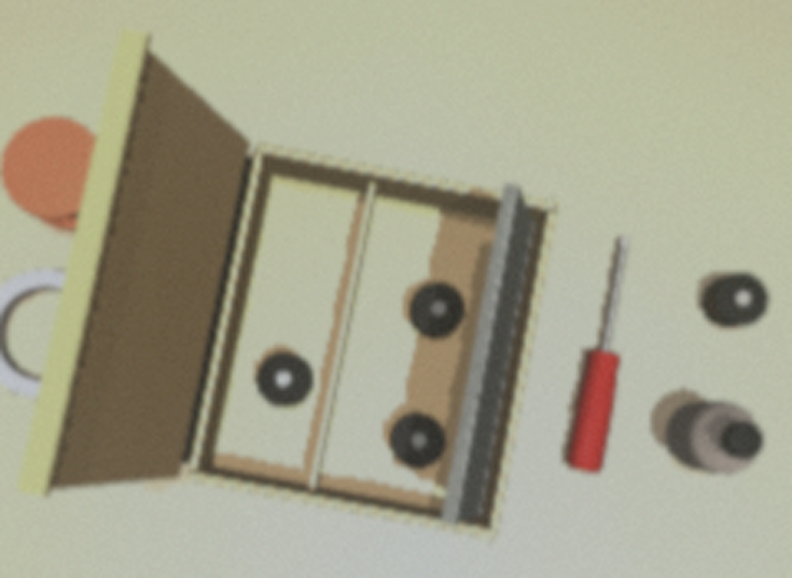

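View pics/side0c.png

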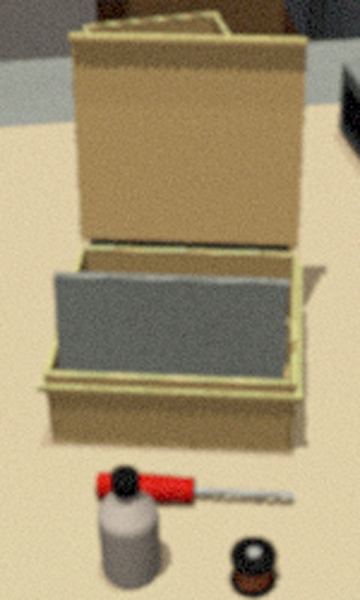

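The crops show the rim corners at crop pixels (257,147), (555,205), (493,540) and (187,470). The flap's top edge runs (512,187)–(450,520) in the top crop, and (57,273)–(291,282) in the side crop. The cover's outer edge corners are (135,33)/(35,492) in the top crop, and (73,36)/(306,40) in the side crop.

Create m.py:
```python
from h import *
T=lambda x,y:(130+(x+.5)/3.3-.5,110+(y+.5)/3.3-.5); S=lambda x,y:(170+(x+.5)/2.4-.5,60+(y+.5)/2.4-.5)
loc=np.array([[.11,.1],[.11,-.1],[-.11,-.1],[-.11,.1]])
P=np.array([onz("top",T(*p),.085)[:2] for p in[(257,147),(555,205),(493,540),(187,470)]])
c=P.mean(0); H=loc.T@(P-c); th=np.arctan2(H[0,1]-H[1,0],H[0,0]+H[1,1])
R=np.array([[np.cos(th),-np.sin(th)],[np.sin(th),np.cos(th)]])
if __name__=="__main__":
    print("P",P.round(4).tolist()); print("tote",c,th,"resid",((P-c)@R-loc).round(4).tolist())
    for p in[(57,273),(291,282)]: pass
    pts=dict(flap_mx=(S(57,273),T(450,520)),flap_px=(S(291,282),T(512,187)),cov_mx=(S(73,36),T(35,492)),cov_px=(S(306,40),T(135,33)),rimF_m=(S(45,388),T(493,540)),rimF_p=(S(300,396),T(555,205)))
    for k,(s,t) in pts.items():
        q=tri(s,t); print(k,q.round(3),"tote:",((q[:2]-c)@R).round(3), q[2].round(3))
    for k,p,z in[("bottle",(740,438),.11),("coil_d",(742,298),.034),("tape",(45,330),.024),("spool",(52,165),.056),("driver",(595,410),.03),("tip",(622,238),.01)]:
        q=onz("top",T(*p),z); print(k,q.round(3),((q[:2]-c)@R).round(3))
```

```bash
python3 m.py
```

```text
P [[0.69, 0.1062], [0.6501, -0.0885], [0.4345, -0.0428], [0.4821, 0.151]]
tote [0.56416385 0.03146256] -0.21567052561837294 resid [[-0.003, -0.0001], [-0.0004, 0.0012], [-0.0008, -0.0003], [0.0043, -0.0008]]
flap_mx [ 0.456 -0.01   0.166] tote: [-0.097 -0.063] 0.166
flap_px [ 0.649 -0.05   0.164] tote: [ 0.101 -0.061] 0.164
cov_mx [0.487 0.188 0.293] tote: [-0.109  0.137] 0.293
cov_px [0.699 0.145 0.294] tote: [0.108 0.14 ] 0.294
rimF_m [ 0.434 -0.045  0.069] tote: [-0.111 -0.102] 0.069
rimF_p [ 0.653 -0.091  0.072] tote: [ 0.113 -0.1  ] 0.072
bottle [ 0.497 -0.196  0.11 ] [-0.016 -0.237]
coil_d [ 0.592 -0.227  0.034] [ 0.082 -0.246]
tape [0.576 0.257 0.024] [-0.037  0.223]
spool [0.685 0.245 0.056] [0.072 0.235]
driver [ 0.515 -0.122  0.03 ] [-0.015 -0.16 ]
tip [ 0.638 -0.149  0.01 ] [ 0.111 -0.161]
```

Create to.py:
```python
# python3 to.py x,y,z ... : tool-axis shifts from the present pose to points in the tote's frame
import sys; from m import *
s=telemetry.state(); A=s["tcp_rot"]
p=s["position"]; print("t",s["time_s"],"tote-frame TCP",((p[:2]-c)@R).round(4),p[2].round(4),"F",s["ft_force"].round(1))
for a in sys.argv[1:]:
    q=np.array(eval(a),float); w=np.r_[c+R@q[:2],q[2]]; print(a,(A.T@(w-p)).round(3),"r",np.hypot(*w[:2]).round(3))
```

```bash
python3 to.py -- -.246,.17,.23 -.079,-.171,.23 0,-.125,.23 2>&1 | grep -v -- "^--"
```

```bash
python3 to.py -.246,.17,.23 -.079,-.171,.23 0,-.125,.23
```

```text
t 0.1 tote-frame TCP [-0.5346  0.4228] 0.2305 F [-0.5 -0.2  0.1]
-.246,.17,.23 [-0.293 -0.248  0.001] r 0.439
-.079,-.171,.23 [-0.466 -0.586  0.002] r 0.466
0,-.125,.23 [-0.544 -0.539  0.001] r 0.545
```

>>> pendant --offsets '[{"tx":-0.03, "ty":-0.025}, {"tx":-0.06, "ty":-0.05}, {"tx":-0.09, "ty":-0.075}, {"tx":-0.12, "ty":-0.1}, {"tx":-0.15, "ty":-0.125}, {"tx":-0.18, "ty":-0.15}, {"tx":-0.21, "ty":-0.175}, {"tx":-0.24, "ty":-0.2}, {"tx":-0.27, "ty":-0.225}, {"tx":-0.293, "ty":-0.248}]' --finger_gap 0

```text
time_s: 1.1
position: [0.3615, 0.2489, 0.2311]
tcp_rot: [[-0.973, 0.231, 0.0], [0.231, 0.973, -0.0], [-0.0, -0.0, -1.0]]
ft_force: [0.0, 0.4, 0.2]
opening: 0.0001
finger_force: 0.0
```

```bash
python3 to.py -.079,-.171,.23
```

```text
t 1.1 tote-frame TCP [-0.2445  0.169 ] 0.2311 F [0.  0.4 0.2]
-.079,-.171,.23 [-0.172 -0.337  0.001] r 0.466
```

>>> pendant --offsets '[{"tx":-0.017, "ty":-0.034}, {"tx":-0.034, "ty":-0.068}, {"tx":-0.051, "ty":-0.102}, {"tx":-0.068, "ty":-0.136}, {"tx":-0.085, "ty":-0.17}, {"tx":-0.102, "ty":-0.204}, {"tx":-0.12, "ty":-0.238}, {"tx":-0.137, "ty":-0.27}, {"tx":-0.155, "ty":-0.3}, {"tx":-0.172, "ty":-0.337}]'

```text
time_s: 2.1
position: [0.4502, -0.1181, 0.2311]
tcp_rot: [[-0.973, 0.231, -0.0], [0.231, 0.973, 0.001], [0.0, 0.001, -1.0]]
ft_force: [0.8, 1.0, -0.8]
opening: 0.0002
finger_force: 0.0
```

```bash
python3 to.py 0,-.14,.15 0,-.0815,.146 0,-.05,.135 0,-.033,.118
```

```text
t 2.1 tote-frame TCP [-0.0793 -0.1705] 0.2311 F [ 0.8  1.  -0.8]
0,-.14,.15 [-0.079  0.032  0.081] r 0.544
0,-.0815,.146 [-0.078  0.09   0.085] r 0.549
0,-.05,.135 [-0.077  0.122  0.096] r 0.554
0,-.033,.118 [-0.077  0.139  0.113] r 0.557
```

>>> pendant --offsets '[{"tx":-0.03}, {"tx":-0.06, "ty":0.01, "tz":0.02}, {"tx":-0.079, "ty":0.02, "tz":0.05}, {"tx":-0.079, "ty":0.03, "tz":0.081}, {"tx":-0.079, "ty":0.032, "tz":0.081}]'

```text
time_s: 2.6
position: [0.5311, -0.1025, 0.1458]
tcp_rot: [[-0.973, 0.23, -0.01], [0.23, 0.973, 0.003], [0.011, 0.001, -1.0]]
ft_force: [-0.7, 0.5, 0.6]
opening: -0.0002
finger_force: 0.0
```

Run:
```python
from h import *
a=cams.read_camera("side")[60:310,120:370,::-1]; cv2.imwrite("pics/side1.png",cv2.convertScaleAbs(cv2.resize(a,None,fx=2.4,fy=2.4),alpha=1.4))
```

```bash
python3 to.py 0,-.0815,.146 0,-.05,.135 0,-.033,.118 0,-.019,.095 0,-.014,.078 0,-.012,.058
```

```text
t 2.65 tote-frame TCP [-0.0024 -0.1381] 0.148 F [0.  0.6 0.6]
0,-.0815,.146 [-0.002  0.057  0.002] r 0.549
0,-.05,.135 [-0.001  0.088  0.013] r 0.554
0,-.033,.118 [-0.001  0.105  0.03 ] r 0.557
0,-.019,.095 [-0.001  0.119  0.053] r 0.56
0,-.014,.078 [-0.001  0.124  0.07 ] r 0.561
0,-.012,.058 [-0.001  0.126  0.09 ] r 0.562
```

View pics/side1.png

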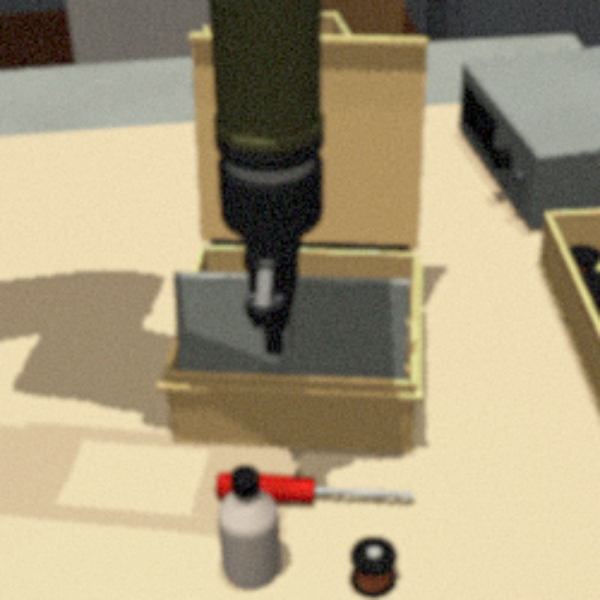

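The closed fingertips, near (275,350), are in front of the flap and clear of the wall, bottle and screwdriver. I'll push along the arc.

>>> pendant --offsets '[{"ty":0.02}, {"ty":0.04}, {"ty":0.055, "tz":0.002}, {"ty":0.07, "tz":0.006}, {"ty":0.08, "tz":0.01}, {"ty":0.09, "tz":0.015}, {"ty":0.098, "tz":0.022}, {"ty":0.106, "tz":0.03}, {"ty":0.112, "tz":0.04}, {"ty":0.118, "tz":0.05}]'

```text
time_s: 3.65
position: [0.5616, 0.0112, 0.0992]
tcp_rot: [[-0.973, 0.231, -0.0], [0.231, 0.973, 0.0], [0.0, -0.0, -1.0]]
ft_force: [0.7, 0.6, 1.6]
opening: -0.0
finger_force: 0.4
```

```bash
python3 to.py 0,-.014,.078 0,-.012,.058
```

```text
t 3.65 tote-frame TCP [ 0.0018 -0.0204] 0.0992 F [0.7 0.6 1.6]
0,-.014,.078 [0.002 0.006 0.021] r 0.561
0,-.012,.058 [0.002 0.008 0.041] r 0.562
```

>>> pendant --offsets '[{"ty":0.003, "tz":0.01}, {"ty":0.006, "tz":0.02}, {"ty":0.008, "tz":0.028}, {"ty":0.008, "tz":0.033}, {"ty":0.008, "tz":0.036}, {"ty":0.008, "tz":0.036}]'

```text
time_s: 4.25
position: [0.5632, 0.0183, 0.0639]
tcp_rot: [[-0.973, 0.231, -0.001], [0.231, 0.973, -0.0], [0.001, -0.0, -1.0]]
ft_force: [-0.0, 0.4, -0.2]
opening: -0.0001
finger_force: 0.0
```

```bash
python3 to.py 0,-.012,.058
```

```text
t 4.25 tote-frame TCP [ 0.0018 -0.0131] 0.0639 F [-0.   0.4 -0.2]
0,-.012,.058 [0.002 0.001 0.006] r 0.562
```

>>> pendant --offsets '[{"ty":0.003, "tz":0.002}, {"ty":0.006, "tz":0.004}, {"ty":0.006, "tz":0.005}, {"ty":0.006, "tz":0.006}, {"ty":0.006, "tz":0.006}]'

```text
time_s: 4.75
position: [0.5654, 0.0248, 0.0599]
tcp_rot: [[-0.973, 0.231, 0.002], [0.231, 0.973, 0.0], [-0.002, 0.001, -1.0]]
ft_force: [-2.5, 0.3, 9.8]
opening: -0.0
finger_force: 5.1
```

>>> pendant --offsets '[{"tz":0.001}, {"tz":0.001}]'

```text
time_s: 4.95
position: [0.5654, 0.0248, 0.0598]
tcp_rot: [[-0.973, 0.231, 0.002], [0.231, 0.973, 0.0], [-0.002, 0.001, -1.0]]
ft_force: [-4.1, 1.3, 16.2]
opening: 0.0002
finger_force: 8.3
```

>>> pendant --offsets '[{"tz":-0.03}, {"tz":-0.07}, {"tz":-0.11}, {"tz":-0.15}, {"tz":-0.19}, {"tz":-0.23}, {"tz":-0.26}, {"tz":-0.28}, {"tz":-0.28}]'

```text
time_s: 5.85
position: [0.5666, 0.0244, 0.3411]
tcp_rot: [[-0.973, 0.23, 0.008], [0.231, 0.973, -0.0], [-0.007, 0.002, -1.0]]
ft_force: [-0.2, 0.5, -0.9]
opening: -0.0002
finger_force: 0.0
```

Run:
```python
from h import *
a=cams.read_camera("side")[60:310,120:370,::-1]; cv2.imwrite("pics/side2.png",cv2.convertScaleAbs(cv2.resize(a,None,fx=2.4,fy=2.4),alpha=1.4))
```

```bash
python3 to.py 0,.225,.345 0,.225,.25
```

```text
t 5.9 tote-frame TCP [ 0.0028 -0.0066] 0.3388 F [-0.4 -0.1 -0.4]
0,.225,.345 [ 0.007  0.231 -0.006] r 0.662
0,.225,.25 [0.007 0.231 0.089] r 0.662
```

View pics/side2.png

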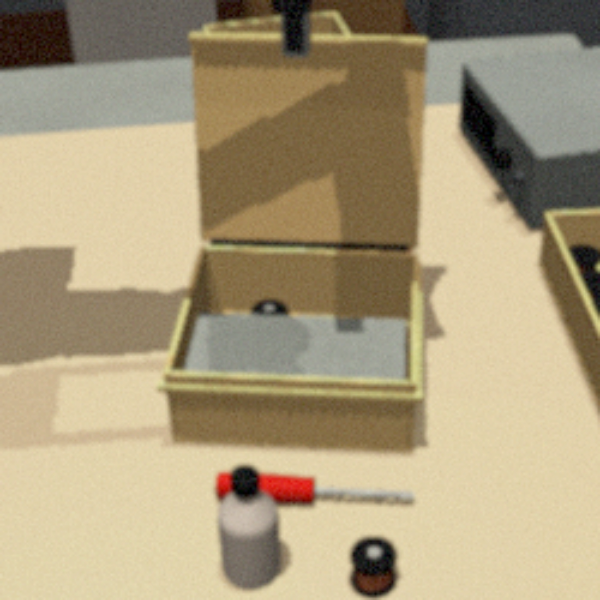

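The flap lies flat: grey plate at (190–410,315–378), with coil_c visible behind it at (268,307). Next I'll cross over the cover.

>>> pendant --offsets '[{"ty":0.02}, {"ty":0.05}, {"ty":0.08}, {"ty":0.11}, {"ty":0.14}, {"ty":0.17}, {"ty":0.2}, {"ty":0.22}, {"ty":0.231}, {"ty":0.231}]'

```text
time_s: 6.9
position: [0.618, 0.25, 0.3359]
tcp_rot: [[-0.973, 0.229, -0.002], [0.229, 0.973, -0.001], [0.002, -0.001, -1.0]]
ft_force: [0.6, -1.6, -0.8]
opening: -0.0001
finger_force: 0.0
```

>>> pendant --offsets '[{"tz":0.02}, {"tz":0.04}, {"tz":0.06}, {"tz":0.08}, {"tz":0.08}]'

```text
time_s: 7.4
position: [0.616, 0.2468, 0.254]
tcp_rot: [[-0.973, 0.232, -0.007], [0.232, 0.973, -0.003], [0.006, -0.004, -1.0]]
ft_force: [-0.4, -0.7, -0.8]
opening: -0.0001
finger_force: 0.0
```

```bash
python3 to.py 0,.154,.26 0,.122,.266 0,.057,.256 0,.0095,.230 0,-.0275,.191
```

```text
t 7.4 tote-frame TCP [0.0045 0.2214] 0.254 F [-0.4 -0.7 -0.8]
0,.154,.26 [ 0.003 -0.067 -0.006] r 0.624
0,.122,.266 [ 0.003 -0.1   -0.012] r 0.609
0,.057,.256 [ 0.001 -0.164 -0.001] r 0.583
0,.0095,.230 [ 0.    -0.212  0.025] r 0.568
0,-.0275,.191 [-0.    -0.249  0.064] r 0.558
```

>>> pendant --offsets '[{"ty":-0.03}, {"ty":-0.05, "tz":-0.003}, {"ty":-0.065, "tz":-0.006}, {"ty":-0.078, "tz":-0.009}, {"ty":-0.09, "tz":-0.011}, {"ty":-0.102, "tz":-0.011}, {"ty":-0.116, "tz":-0.011}, {"ty":-0.13, "tz":-0.009}, {"ty":-0.145, "tz":-0.005}, {"ty":-0.16, "tz":-0.002}]'

```text
time_s: 8.4
position: [0.5807, 0.0922, 0.2587]
tcp_rot: [[-0.973, 0.231, -0.001], [0.231, 0.973, -0.0], [0.001, -0.0, -1.0]]
ft_force: [1.1, 1.1, -0.4]
opening: -0.0003
finger_force: 0.7
```

```bash
python3 to.py 0,.0095,.230 0,-.0275,.191 0,-.043,.165 0,-.0525,.1435 0,-.06,.108 0,-.0615,.0905
```

```text
t 8.4 tote-frame TCP [0.0032 0.0629] 0.2587 F [ 1.1  1.1 -0.4]
0,.0095,.230 [ 0.002 -0.053  0.029] r 0.568
0,-.0275,.191 [ 0.002 -0.09   0.068] r 0.558
0,-.043,.165 [ 0.001 -0.106  0.094] r 0.555
0,-.0525,.1435 [ 0.001 -0.115  0.115] r 0.553
0,-.06,.108 [ 0.001 -0.123  0.151] r 0.552
0,-.0615,.0905 [ 0.001 -0.124  0.168] r 0.552
```

>>> pendant --offsets '[{"ty":-0.013, "tz":0.005}, {"ty":-0.027, "tz":0.011}, {"ty":-0.04, "tz":0.02}, {"ty":-0.053, "tz":0.029}, {"ty":-0.066, "tz":0.041}, {"ty":-0.078, "tz":0.054}, {"ty":-0.09, "tz":0.068}, {"ty":-0.098, "tz":0.081}, {"ty":-0.106, "tz":0.094}, {"ty":-0.115, "tz":0.115}]'

```text
time_s: 9.4
position: [0.5546, -0.0194, 0.1436]
tcp_rot: [[-0.973, 0.231, 0.001], [0.231, 0.973, -0.0], [-0.001, -0.0, -1.0]]
ft_force: [0.6, -0.1, 0.9]
opening: -0.0003
finger_force: 0.4
```

```bash
python3 to.py 0,-.06,.108 0,-.0615,.0905
```

```text
t 9.4 tote-frame TCP [ 0.0016 -0.0517] 0.1436 F [ 0.6 -0.1  0.9]
0,-.06,.108 [ 0.001 -0.008  0.036] r 0.552
0,-.0615,.0905 [ 0.001 -0.01   0.053] r 0.552
```

>>> pendant --offsets '[{"ty":-0.004, "tz":0.012}, {"ty":-0.007, "tz":0.024}, {"ty":-0.009, "tz":0.034}, {"ty":-0.01, "tz":0.042}, {"ty":-0.01, "tz":0.048}, {"ty":-0.01, "tz":0.051}, {"ty":-0.01, "tz":0.053}, {"ty":-0.01, "tz":0.053}]'

```text
time_s: 10.2
position: [0.5526, -0.028, 0.0913]
tcp_rot: [[-0.973, 0.23, 0.0], [0.23, 0.973, 0.0], [-0.0, 0.0, -1.0]]
ft_force: [-0.3, 0.6, 0.1]
opening: 0.0001
finger_force: 0.0
```

```bash
python3 to.py 0,-.0615,.0905
```

```text
t 10.2 tote-frame TCP [ 0.0014 -0.0606] 0.0913 F [-0.3  0.6  0.1]
0,-.0615,.0905 [ 0.001 -0.001  0.001] r 0.552
```

>>> pendant --offsets '[{"ty":-0.003, "tz":0.001}, {"ty":-0.006, "tz":0.002}, {"ty":-0.006, "tz":0.003}, {"ty":-0.006, "tz":0.003}]'

```text
time_s: 10.6
position: [0.5522, -0.0331, 0.0904]
tcp_rot: [[-0.973, 0.231, 0.003], [0.231, 0.973, 0.002], [-0.003, 0.002, -1.0]]
ft_force: [-0.4, 4.3, 10.5]
opening: 0.0002
finger_force: 5.6
```

>>> pendant --offsets '[{"tz":0.001}, {"tz":0.002}, {"tz":0.002}]'

```text
time_s: 10.9
position: [0.5522, -0.0331, 0.0901]
tcp_rot: [[-0.973, 0.231, 0.004], [0.231, 0.973, 0.001], [-0.004, 0.002, -1.0]]
ft_force: [-4.2, 4.6, 24.0]
opening: -0.0005
finger_force: 11.8
```

>>> pendant --offsets '[{"tz":-0.01}, {"tz":-0.03}, {"tz":-0.06}, {"tz":-0.09}, {"tz":-0.13}, {"tz":-0.17}, {"tz":-0.21}, {"tz":-0.21}, {"tz":-0.21}]'

```text
time_s: 11.8
position: [0.5515, -0.0344, 0.2977]
tcp_rot: [[-0.973, 0.231, 0.003], [0.231, 0.973, -0.001], [-0.003, 0.0, -1.0]]
ft_force: [0.0, 0.1, -0.6]
opening: 0.0
finger_force: 0.0
```

Run:
```python
from h import *
a=cams.read_camera("side")[60:310,120:370,::-1]; b=cams.read_camera("top")[85:310,110:385,::-1]
f=lambda a:cv2.convertScaleAbs(cv2.resize(a,(400,400)),alpha=1.4)
cv2.imwrite("pics/end.png",np.hstack([f(a),f(b)]))
```

```text
(no output)
```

View pics/end.png

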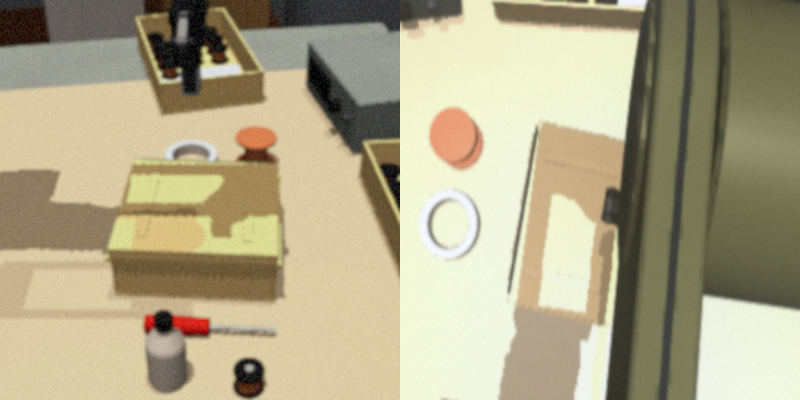

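The cover appears shut, and the surrounding items haven't moved. There is a step in shading across the cover at about (115–280,213), so I'll zoom in on it.

Run:
```python
from h import *; from m import c,R
a=cams.read_camera("side")[:,:,::-1]; r=a[145:255,180:310]; cv2.imwrite("pics/end2.png",cv2.convertScaleAbs(cv2.resize(r,None,fx=5,fy=5,interpolation=cv2.INTER_CUBIC),alpha=1.3))
g=lambda x,y,z:np.r_[c+R@[x,y],z]
print(((proj("side",[g(x,y,z) for x in(-.11,.11) for y,z in((.104,.0905),(-.106,.0905),(-.106,.0765),(-.1,0))])-[180,145])*5).round())
```

```text
[[118.  69.]
 [ 32. 349.]
 [ 36. 375.]
 [ 56. 497.]
 [572.  86.]
 [565. 374.]
 [564. 399.]
 [556. 522.]]
```

View pics/end2.png

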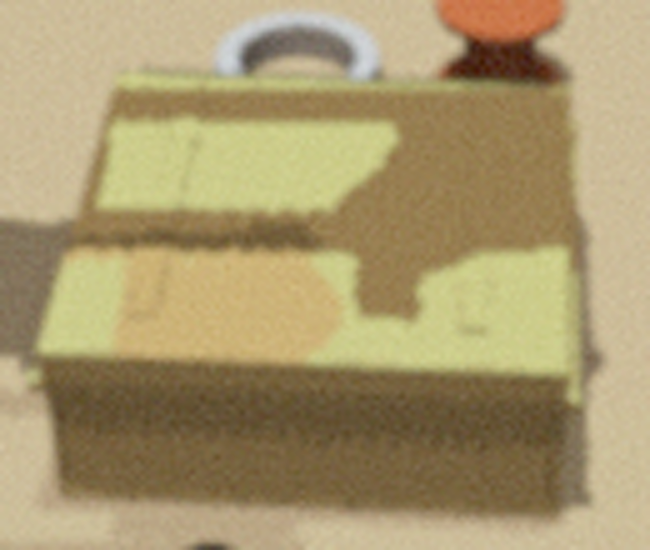

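The marks are only shadows. The cover's front edge, at (40,357)–(567,375), matches the predicted shut position, and the fingers are clear.

```bash
python3 -c "
from plant import manip, cams, telemetry, finish_job
print(finish_job())"
```

```text
the job is handed in; nothing more can be done
None
```

The flap was folded flat first, then the cover was swung over and pressed fully shut; nothing else on the bench looked disturbed, and the job was handed in at about 12 s with the robot touching nothing.

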